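# Lift a circuit board off the preheater with a spatula, onto the cooling stand

## Robot

A 6-joint arm with a two-finger parallel gripper is mounted at the origin on a cart in front of the work surface, level with it; the furniture and walls round the work are solid. World frame = base frame: x ahead of the robot, y to its left, z up, the work surface at z = 0. Lengths are in m, angles in degrees, forces in N, time in s.
With the tool pointing down it reaches from about 0.275 to 0.775 m from the base axis. Payload 14.6 kg.
Tool frame: the origin (TCP) lies at the very end of the fingers, on their centre line; the grasp point (between the pads) lies 19 mm behind it; z points along the fingers, y is the line along which they close (so a half turn about z gives the same grasp; the last joint's range is limited). The gripper opens to 85 mm and grips with 20 to 120 N. Pads are 22 mm wide; open, the fingers measure 114 mm over their backs; the gripper's body (76 mm by 85 mm) begins 54 mm behind the grasp point. The pads swing forward as they close: fully open they stand 13 mm farther back than shut.
Start: joints at [61.576, 15.075, -2.767, 72.158, 0, 81.102], TCP at [0.175, 0.495, 0.231] pointing down, gripper open.
Joint ranges: [-151.79, 151.79], [-50.71, 97.33], [-67.44, 78.34], [-121.81, 120.89], [-77.56, 73.72], [-180, 180]. Speed limits (degrees/s): [108.29, 108.29, 147.25, 159.86, 180, 180].

## Interface

Orientations are given as [roll, pitch, yaw] about the fixed x, y, z axes, in that order (R = Rz(yaw) Ry(pitch) Rx(roll)).
In Python, from bench import r gives the robot as it stands.
- The arm moves only by the tool arm_command, never from a script. Its argument "targets" is a list of rows, each a list of 7 numbers: the turn, a rotation vector about the tool's x, y, z in degrees, then the shift along the tool's x, y, z in mm, then the opening, from 0 (shut) to 1 (fully open). In form: [[rx, ry, rz, dx, dy, dz, jaw], ...]. A call has 1 to 10 rows; each row is the pose to reach, as a shift and turn from the pose commanded when the call began, along the tool's axes at that moment; what a row does not reach only later rows make up. A row lasts 1/8 s, in which the tool goes at most 62.5 mm and 10.7 degrees, less where a joint would pass 70% of its speed; a pose out of reach is approached as far as the arm can. A call with a gripper value outside its range is refused whole. The fingers move at their own pace and stop on an object; "force" is the grip in N (left out, the last holds). Time passes only in rows, so rows that repeat a pose let the fingers close. It gives the time, the measured TCP pose, the force, the opening and the grip force at its end, in the units of the state.
- r.read_state(): the state, without advancing time (a new reading comes with each control period).
- r.read_camera(name): name is "scene" or "top"; returns (picture, depth): 384x512x3 uint8, red, green, blue; 384x512 float32, m along the optical axis (not along the pixel's ray), 0 where there is no reading.
- r.get_calibration(name): a dict with "fx", "fy", "cx", "cy" (pixels), "origin" and "attitude" of the camera in the world. Camera axes: x right, y down, z forward; pixel columns grow to the right and rows downward; lengths in m; the calibration is good to about 2 mm. A picture is of the moment at which its call begins. get_calibration takes no time and is no camera call.
- r.close_job(): hands the job in; it is judged then, once.
The state is a dict: "clock": time; "joints": joint angles; "dq": joint speeds; "effort": joint torques, N m; "tool_pos": TCP position; "ee_rot": TCP orientation; "contact_force": force on the tool from outside, world axes, zero at the start; "moment": the same for the moment, N m; "width": finger opening in m; "finger_force": force on a finger pad.
Only numpy, scipy, OpenCV 4.12 (cv2) and the standard library are available. Lean on these libraries where they do the work, as an engineer would, in place of code of your own. Each camera call takes 0.05 s, during which the arm holds its last target. There are 200 camera calls.

## Task

The green circuit board on the preheater is ready to cool. Take the steel board lifter by its black handle, work its thin front edge under the board against the stop at the back of the plate, lift the board clear and set it down flat on the two ledges of the aluminium cooling stand, between the side walls and in front of the end stops; then lay the lifter flat on the bench again. The board is warm and fragile: carry it roughly level on the lifter, never touch it with the gripper, never ram, squeeze or drop it, do not press hard on the glass plate, and leave the other things on the bench where they are.

Things in the scene. Friction and masses are not known exactly. Their poses are not given: they have to be found in the camera images.
- board: Green circuit board lying parts up on the preheater plate, about 70 g: see board_mid for its size. Origin: centre of its underside, z up; its edges are turned by -0.244 rad about z against this frame's axes, so use board_mid.
- board_mid (a point): Centre of the green board's underside, axes along its edges: the board is 85 (x) x 125 (y) x 2 mm, a 22 mm wide black capacitor stands 26 mm tall on it. It starts nearly parallel to the preheater, its long back edge (+x) 1 to 30 mm in front of the board stop.
- preheater: Grey box fixed to the bench, smooth black glass top. Origin: centre of its underside; x points to its back, z up. Glass at z=50 mm, flat and clear from x=-105 to 69 mm, y=-92 to 92 mm. At x=69 mm stands the aluminium board stop, 136 mm wide (y), 8 mm above the glass; the board's back edge comes up against it. Knob and switch are on the front (-x).
- stand: Aluminium cooling stand, fixed, open at front (-x) and top. Origin: centre of underside; x to its back, z up. Base 124 x 160 x 4 mm. Two ledges along x for the board's ends: tops at z=45 mm, 4 mm thick, x=-47 to 50 mm, y=44 to 67 mm either side; the 68 mm blade passes down between them. Walls 134 mm apart, flaring outward from z=54 to 64 mm. Stops 6 mm high on the ledges at x=50 mm.
- stand_seat (a point): Point of the cooling stand, level with the tops of the ledges, where the centre of the board's underside belongs.
- lifter: Board lifter: steel spatula, black handle, 0.26 kg, on the bench. Origin: middle of blade's rear edge, underside; x along the blade, z up. Blade 68 mm wide, 90 mm long, 2 mm thick, its top ground thin from x=70 to 90 mm; 14 mm upstand at its rear. Use has bent the stiff blade up, by an unknown 0 to 6 mm at the front edge. Handle bar 20 x 24 mm, x=-95 to -25 mm, its middle at z=45 mm.
- lifter_grip (a point): Middle of the lifter's handle, 60 mm behind the blade's rear edge and 45 mm above its underside: the place to grip, fingers closing along the lifter's y.
- tip_cleaner: Bystander: soldering tip cleaner with brown hood and green foot, 45 x 45 x 61 mm, standing on the bench. Origin: centre of its underside.
- flux_bottle: Bystander: small dropper bottle with a purple cap, 35 mm wide, 94 mm tall, standing on the bench. Origin: centre of its underside.
Mind the look-alikes: they are no part of the job. There is more than one size of the board; the job needs the larger.

How it is judged:
By the outcome, as a careful person would: the job done as asked, in the order asked, and still so for the second after the job is handed in, with the robot touching nothing.
It also fails if it takes over 70 s, if anything falls off the work surface, if the arm or the gripper's body presses on something with over 40 N, if the wrist force passes 120 N, or if a joint passes its speed limit or range.

## Working session

There is one attempt and no reset: what is moved stays moved. The work goes in short steps, Python scripts to look and compute and a tool call to move; the robot and the scene stay as the last step left them, time stands still between calls to the robot, and variables do not carry over. Pictures are saved under pics/ and viewed, at most 10 in all, crops included, and the job is handed in when it is done.

Besides the shell and the picture viewer there is one more tool, called by a JSON object that holds its "method" and its "body", one argument or row to a line. arm_command: Moves the arm, as the interface text tells. Its arguments: {"type":"object","properties":{"targets":{"type":"array"},"force":{"type":"number"}},"required":["targets"]}

```bash
ls; mkdir -p pics
python3 - <<'E'
from bench import r
import cv2,numpy as np
print(r.read_state())
for n in("scene","top"):
    p,d=r.read_camera(n);np.savez(f"{n}0.npz",p=p,d=d)
    print(n,r.get_calibration(n))
    cv2.imwrite(f"pics/{n}0.png",cv2.resize(p[:,:,::-1],(800,600),interpolation=cv2.INTER_CUBIC))
E
```

```text
pics
{'clock': 0.0, 'joints': array([ 6.15742288e+01,  1.51010052e+01, -2.80707809e+00,  7.21594756e+01,
       -9.22895164e-04,  8.11031448e+01]), 'dq': array([-0.08534697,  0.02699816, -0.01730687, -0.09482193, -0.07473548,
        0.0027545 ]), 'effort': array([ 3.49303875e-03, -6.37624526e+01,  3.84573126e+01,  1.35277430e-02,
        9.61268756e-05, -1.00770345e-05]), 'tool_pos': array([0.17534878, 0.49452389, 0.23078424]), 'ee_rot': array([-1.79933111e+02, -9.53661178e-03,  1.60471079e+02]), 'contact_force': array([ 0.28180476, -0.56437545,  0.22202076]), 'moment': array([-0.02621695, -0.00104351, -0.02528199]), 'finger_force': 0.0, 'width': 0.08515934374559136}
scene {'fx': 447.19319978000516, 'fy': 447.19319978000516, 'cx': 255.393611837085, 'cy': 185.95689937569367, 'origin': array([ 0.04945024, -0.42046501,  0.81281926]), 'attitude': array([-134.01181236,    0.21105099,  -47.26968254])}
top {'fx': 419.07092366689614, 'fy': 419.07092366689614, 'cx': 252.76414883818777, 'cy': 186.5145688791544, 'origin': array([0.44156352, 0.09358833, 0.98197698]), 'attitude': array([-171.27308582,    0.87528318,  -91.12430955])}
```

View pics/scene0.png

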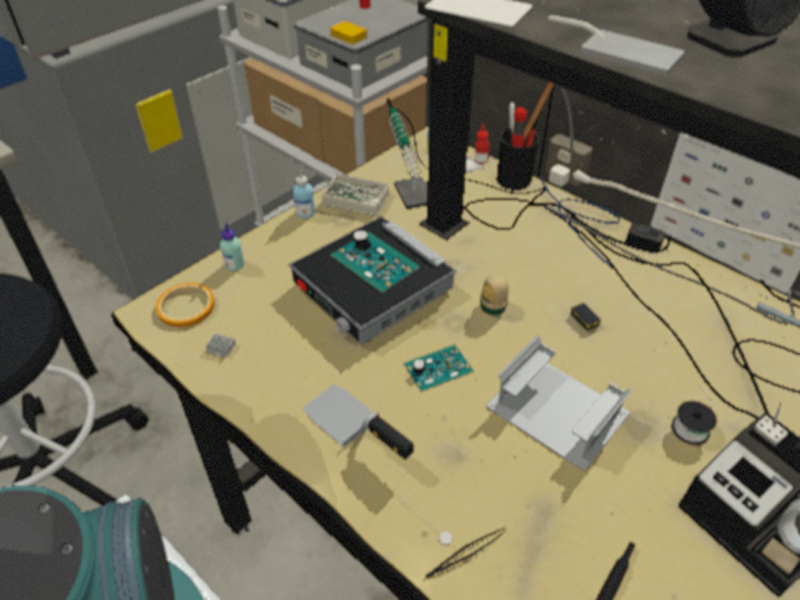

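View pics/top0.png

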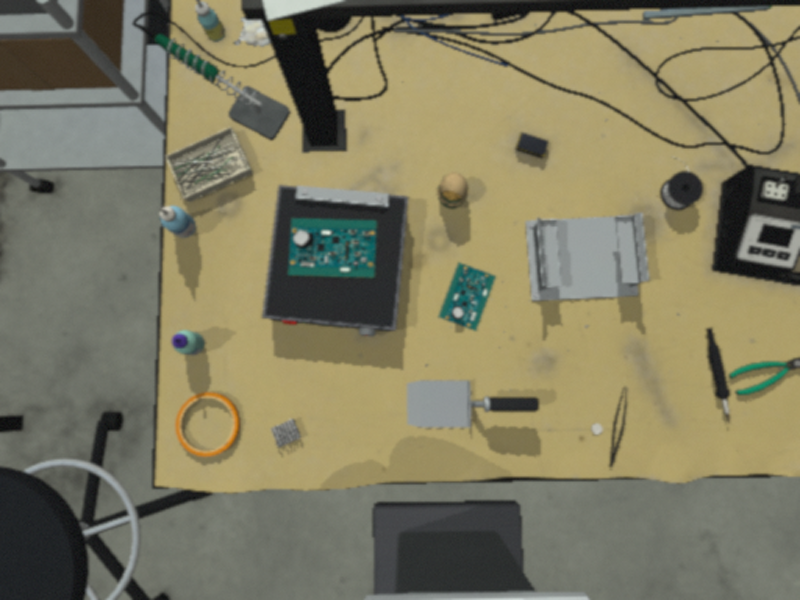

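The pictures are 800x600 enlargements.

- **Larger board:** it lies on the black glass, at top (332,248) and scene (375,262).
- **Look-alike:** a smaller board lies on the bench, at top (467,296) and scene (438,367).
- **Which one fits:** the job's board is the larger one on the preheater, with its long back edge facing the aluminium stop at top (342,197).
- **Lifter:** blade at top (440,404), handle at (512,404), pointing to world +y.
- **Stand:** at top (588,257).

```bash
cat > h.py <<'E'
import numpy as np,cv2
from scipy.spatial.transform import Rotation as Ro
from bench import r
def cam(n):
    c=r.get_calibration(n);return c,Ro.from_euler('xyz',c['attitude'],degrees=True).as_matrix(),np.array(c['origin'])
def cloud(n,d):
    c,R,o=cam(n);v,u=np.indices(d.shape)
    P=np.stack([(u-c['cx'])/c['fx']*d,(v-c['cy'])/c['fy']*d,d],-1)@R.T+o
    P[d<=0]=np.nan;return P
def ray(n,uv,z):
    c,R,o=cam(n);uv=np.atleast_2d(uv).astype(float)
    D=np.c_[(uv[:,0]-c['cx'])/c['fx'],(uv[:,1]-c['cy'])/c['fy'],np.ones(len(uv))]@R.T
    return o+D*((z-o[2])/D[:,2])[:,None]
def rect(n,m,z):
    """largest blob of mask -> min area rect on plane z: centre, size, long-edge angle"""
    k,l,s,_=cv2.connectedComponentsWithStats(m.astype(np.uint8));i=1+np.argmax(s[1:,4])
    v,u=np.nonzero(l==i);P=ray(n,np.c_[u,v],z)[:,:2]*1000
    (c,sz,a)=cv2.minAreaRect(P.astype(np.float32));return np.round(c,1),np.round(sz,1),round(a,2),s[i,4]
def load(n,k): 
    f=np.load(f"{n}{k}.npz");return f['p'],f['d']
def snap(n,k):
    p,d=r.read_camera(n);np.savez(f"{n}{k}.npz",p=p,d=d);return p,d
E
cat > m.py <<'E'
from h import *
import sys
k=sys.argv[1]
for n in("scene","top"):
    p,d=load(n,k);P=cloud(n,d);hsv=cv2.cvtColor(p,cv2.COLOR_RGB2HSV);H,S,V=[hsv[...,i].astype(int) for i in range(3)]
    X,Y,Z=P[...,0],P[...,1],P[...,2]
    box=lambda x0,x1,y0,y1,z0,z1:(X>x0)&(X<x1)&(Y>y0)&(Y<y1)&(Z>z0)&(Z<z1)
    b=(X>.25)&(X<.7)&(Y>-.2)&(Y<.4)&(abs(Z)<.012)&(H<32)&(S>60)
    print(n,"bench z",np.nanmedian(Z[b]),np.nanstd(Z[b]))
    g=(H>70)&(H<100)&(S>100)&box(.3,.8,.1,.5,.04,.07)
    g=cv2.morphologyEx(g.astype(np.uint8),cv2.MORPH_CLOSE,np.ones((7,7)))
    print(" board",rect(n,g,.052),"z",np.nanmedian(Z[g>0]))
    gl=box(.3,.8,.05,.5,.035,.075)
    print(" preheater+",rect(n,gl,.05),"glass z",np.nanmedian(Z[gl&(V<70)]))
    st=box(.3,.8,.1,.5,.035,.08)&(S<50)&(V>110)&(X>.55)
    print(" stop",rect(n,st,.058),np.nanmedian(Z[st]))
    s=box(.35,.75,-.35,-.02,.035,.09)&(S<60)&(V>90)
    Q=P[s];print(" stand hi n",len(Q),"x",np.percentile(Q[:,0],[1,99]),"y",np.percentile(Q[:,1],[1,99]),"zhist",np.histogram(Q[:,2],np.arange(.03,.095,.005))[0])
    bl=box(.15,.45,-.3,.3,-.01,.03)&(S<50)&(V>110)
    print(" blade",rect(n,bl,.002),np.nanmedian(Z[bl]))
    hd=box(.15,.45,-.3,.3,.03,.09)&(V<80)
    print(" handle",rect(n,hd,.057),"z",np.nanpercentile(Z[hd],[5,50,90,97]) if hd.any() else None)
E
python3 m.py 0
```

```text
scene bench z 0.0016162804680232012 0.0021000248231987113
 board (array([652. , 196.1]), array([129.2,  88.6]), 86.33, np.int32(1044)) z 0.05398583287560388
 preheater+ (array([632.3, 185. ]), array([203.5, 218.7]), 83.4, np.int32(4341)) glass z 0.051294569283431124
 stop (array([724.3, 174.4]), array([138.1,  19.3]), 83.42, np.int32(254)) 0.05468961326853494
 stand hi n 1243 x [0.42281333 0.68835034] y [-0.25312748 -0.02288467] zhist [  0   8 186 642  84 130 159  34   0   0   0   0]
 blade (array([419.7,  46.2]), array([62.3, 89.7]), 0.36, np.int32(857)) 0.003424192618441735
 handle (array([417.1, -60.8]), array([71.4, 22.5]), 89.62, np.int32(321)) z [0.0457185  0.05859276 0.0613072  0.06230278]
top bench z 0.0008597226513848977 0.0022034940879832377
 board (array([652.3, 195.4]), array([126.9,  86.5]), 87.19, np.int32(1947)) z 0.0531980653985229
 preheater+ (array([635.1, 191.7]), array([193.3, 211. ]), 83.45, np.int32(7294)) glass z 0.05075004945084699
 stop (array([727.6, 180.7]), array([137.4,  19.8]), 83.67, np.int32(475)) 0.05309301065551064
 stand hi n 1319 x [0.43033378 0.68880923] y [-0.25182666 -0.02295408] zhist [  0   2 324 547 106 141 175  24   0   0   0   0]
 blade (array([419.9,  42.8]), array([99., 59.]), 88.87, np.int32(1089)) 0.002044106242401922
 handle (array([422.2, -56.3]), array([63.1, 15. ]), 88.88, np.int32(238)) z [0.05605092 0.05880101 0.06134486 0.06228499]
```

```bash
cat > m2.py <<'E'
from h import *
def R2(Q):
    c,s,a=cv2.minAreaRect((Q[:,:2]*1000).astype(np.float32));return np.round(c,1),np.round(s,1),round(a,2)
def big(m):
    k,l,s,_=cv2.connectedComponentsWithStats(m.astype(np.uint8));return l==1+np.argmax(s[1:,4])
for n in("scene","top"):
    p,d=load(n,0);P=cloud(n,d);hsv=cv2.cvtColor(p,cv2.COLOR_RGB2HSV);H,S,V=[hsv[...,i].astype(int) for i in range(3)]
    X,Y,Z=P[...,0],P[...,1],P[...,2]
    box=lambda x0,x1,y0,y1,z0,z1:(X>x0)&(X<x1)&(Y>y0)&(Y<y1)&(Z>z0)&(Z<z1)
    print(n)
    w=box(.45,.68,-.27,-.02,-.01,.1)&(S<60)&(V>90)
    w=big(w);Q=P[w];print(" stand all",R2(Q),len(Q))
    base=big(w&(Z<.012));print(" base",R2(P[base]),rect(n,base,.004),np.median(Z[base]))
    for y0,y1 in((-.3,-.15),(-.15,0)):
        for z0,z1 in((.039,.05),(.056,.075)):
            m=w&(Z>z0)&(Z<z1)&(Y>y0)&(Y<y1)
            if m.sum()>9:
                q=P[big(m)];print("  part",y0,z0,len(q),R2(q),"z",round(float(np.median(q[:,2])),4))
    hd=box(.37,.47,-.13,0,-.02,.09)&(V<85)&(S<110);hd=big(hd&(Z>.03));print(" handle",rect(n,hd,.057),R2(P[hd]))
    bl=box(.36,.48,-.05,.12,-.02,.02)&(S<60)&(V>100);print(" blade",rect(n,big(bl),.002))
    q=P[big(bl)]
    for y in np.arange(.0,.1,.015):
        t=(q[:,1]>y)&(q[:,1]<y+.015); print("   y%.3f z %.4f"%(y,np.median(q[t,2])),t.sum(),end='')
    print()
p,_=load("top",0);cv2.imwrite("pics/crop0.png",cv2.resize(p[100:290,150:430,::-1],(800,543),interpolation=cv2.INTER_CUBIC))
E
python3 m2.py
```

```text
scene
 stand all (array([ 627. , -167.8]), array([107.4, 182.7]), 0.68) 3483
 base (array([ 626.9, -177.5]), array([107. , 163.4]), 0.68) (array([ 628.2, -178.3]), array([110.8, 161.7]), 1.13, np.int32(2300)) 0.0052570455864304755
  part -0.3 0.039 377 (array([ 634.1, -234.7]), array([91.9, 26.7]), 1.84) z 0.0462
  part -0.3 0.056 111 (array([ 633.8, -249.9]), array([88.1,  8.1]), 1.57) z 0.0629
  part -0.15 0.039 379 (array([ 632.9, -122. ]), array([92.9, 25.3]), 0.31) z 0.046
  part -0.15 0.056 158 (array([ 633. , -106.5]), array([94.1,  8.8]), 1.86) z 0.0613
 handle (array([416.9, -60.9]), array([71.6, 23. ]), 89.11, np.int32(316)) (array([419.5, -57.1]), array([70.2, 16.6]), 88.02)
 blade (array([423.8,  46.2]), array([90.9, 70.1]), 89.24, np.int32(977))
   y0.000 z 0.0037 100   y0.015 z 0.0032 181   y0.030 z 0.0033 180   y0.045 z 0.0032 175   y0.060 z 0.0032 167   y0.075 z 0.0023 144   y0.090 z 0.0006 20
top
 stand all (array([ 628.2, -178.2]), array([105.4, 163.4]), 1.05) 3300
 base (array([ 628. , -178.2]), array([105.1, 163.4]), 1.05) (array([ 628.3, -177.6]), array([106.5, 162. ]), 0.98, np.int32(2093)) 0.004451623138370442
  part -0.3 0.039 437 (array([ 635.4, -232.9]), array([89.6, 25.3]), 2.06) z 0.0455
  part -0.3 0.056 173 (array([ 635.6, -247.8]), array([87.8, 10.8]), 0.88) z 0.0609
  part -0.15 0.039 364 (array([ 633.7, -122.3]), array([91.3, 21.9]), 0.52) z 0.0455
  part -0.15 0.056 113 (array([ 633.8, -104.9]), array([91.6,  7.9]), 1.58) z 0.0617
 handle (array([422.2, -57.3]), array([65.2, 15. ]), 88.88, np.int32(241)) (array([422.2, -57.2]), array([65.2, 15.1]), 88.91)
 blade (array([424.4,  39.3]), array([106. ,  68.2]), 88.86, np.int32(1265))
   y0.000 z 0.0029 214   y0.015 z 0.0023 201   y0.030 z 0.0026 202   y0.045 z 0.0023 201   y0.060 z 0.0023 201   y0.075 z 0.0016 185   y0.090 z -0.0002 35
```

View pics/crop0.png

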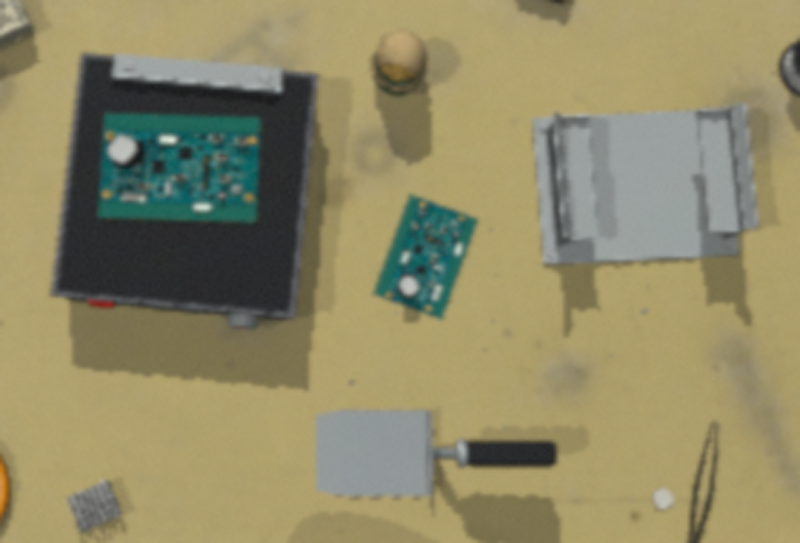

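The crop confirms it: the larger board is at crop (180,168) on the glass, in front of the stop at (197,75). The smaller look-alike on the bench is at (427,257) and will be left alone. The grip point is about (421,-59) mm with the lifter yawed about 89°, and the sizes match the text. I'll move above the handle now.

{"method": "arm_command", "body": {
  "targets": [
    [0,0,-108.4,-417,-440,80,1],
    [0,0,-108.4,-417,-440,80,1],
    [0,0,-108.4,-417,-440,80,1],
    [0,0,-108.4,-417,-440,80,1],
    [0,0,-108.4,-417,-440,80,1],
    [0,0,-108.4,-417,-440,80,1],
    [0,0,-108.4,-417,-440,80,1],
    [0,0,-108.4,-417,-440,80,1],
    [0,0,-108.4,-417,-440,80,1],
    [0,0,-108.4,-417,-440,80,1]
  ]
}}

```text
clock: 1.35
tool_pos: [0.3858, 0.0283, 0.1639]
ee_rot: [-180.0, 0.0, -111.0]
contact_force: [0.4, 1.0, 0.4]
width: 0.0855
finger_force: 0.0
```

```bash
cat >> h.py <<'E'
def go(pos_mm,yaw,pitch=0,s=None):
    """row (tool axes) from the present pose to TCP pos_mm, tool x at yaw; pitch>0 = nose (-tool x) down"""
    s=s or r.read_state();A=Ro.from_euler('xyz',s['ee_rot'],degrees=True)
    B=Ro.from_euler('z',yaw,degrees=True)*Ro.from_euler('x',180,degrees=True)*Ro.from_euler('y',pitch,degrees=True)
    return np.round(np.r_[(A.inv()*B).as_rotvec(degrees=True),A.inv().apply(np.array(pos_mm)-1000*s['tool_pos'])],2)
def st():
    s=r.read_state();print(*[(k,np.round(s[k],4)) for k in('clock','joints','tool_pos','ee_rot','contact_force','moment','width','finger_force')])
E
python3 - <<'E'
from h import *
st();print(go([421.5,-59,25],-91.1))
# stand again, wider window, from saved pictures
for n in("scene","top"):
    p,d=load(n,0);P=cloud(n,d);hsv=cv2.cvtColor(p,cv2.COLOR_RGB2HSV);S,V=hsv[...,1],hsv[...,2]
    X,Y,Z=P[...,0],P[...,1],P[...,2]
    w=(X>.5)&(X<.76)&(Y>-.27)&(Y<-.07)&(S<60)&(V>90)
    for a,b in((-.005,.012),(.04,.05),(.056,.075)):
        for y0,y1 in((-.27,-.178),(-.178,-.07)) if a>0 else ((-.27,-.07),):
            m=w&(Z>a)&(Z<b)&(Y>y0)&(Y<y1);print(n,a,y0,rect(n,m,(.004 if a<0 else .045 if a<.05 else .064)))
    st_=(X>.6)&(X<.8)&(Y>.08)&(Y<.29)&(S<60)&(V>110)&(Z>.045)&(Z<.07);print(n,"stop",rect(n,st_,.058))
E
```

```text
('clock', np.float64(1.35)) ('joints', array([-7.93120e+00,  3.64290e+00, -2.80691e+01,  5.82785e+01,
        5.60000e-03, -7.69196e+01])) ('tool_pos', array([0.3858, 0.0283, 0.1639])) ('ee_rot', array([-1.799921e+02,  7.600000e-03, -1.110116e+02])) ('contact_force', array([0.4132, 0.9753, 0.4151])) ('moment', array([ 0.0639, -0.0849,  0.0303])) ('width', np.float64(0.0855)) ('finger_force', np.float64(0.0))
[-1.0000e-02  1.0000e-02 -1.9910e+01  6.8670e+01 -6.4630e+01  1.3892e+02]
scene -0.005 -0.27 (array([ 640.6, -178.1]), array([135.4, 161.8]), 1.17, np.int32(2625))
scene 0.04 -0.27 (array([ 640.6, -235.2]), array([104.2,  27.2]), 1.51, np.int32(415))
scene 0.04 -0.178 (array([ 637.6, -121.7]), array([107.1,  25.8]), 0.84, np.int32(411))
scene 0.056 -0.27 (array([ 638.6, -250.3]), array([103.2,   6.3]), 1.48, np.int32(124))
scene 0.056 -0.178 (array([ 634.1, -108.2]), array([102.7,  11.2]), 2.05, np.int32(168))
scene stop (array([724.7, 175.9]), array([141.2,  19.8]), 83.42, np.int32(261))
top -0.005 -0.27 (array([ 638. , -177.1]), array([125.8, 161.2]), 1.8, np.int32(2460))
top 0.04 -0.27 (array([ 640.6, -233.1]), array([99.5, 26.5]), 1.91, np.int32(481))
top 0.04 -0.178 (array([ 638.6, -122.1]), array([100.6,  21.4]), 1.01, np.int32(390))
top 0.056 -0.27 (array([ 640.7, -246.1]), array([98.2, 12.3]), 1.55, np.int32(195))
top 0.056 -0.178 (array([ 636.1, -104.1]), array([95.9,  6.6]), 1.57, np.int32(120))
top stop (array([728.2, 186.3]), array([148.9,  19.8]), 83.67, np.int32(480))
```

{"method": "arm_command", "body": {
  "targets": [
    [0,0,-10,34,-32,30,1],
    [0,0,-19.9,69,-65,50,1],
    [0,0,-19.9,69,-65,60,1],
    [0,0,-19.9,69,-65,60,1]
  ]
}}

```text
clock: 1.85
tool_pos: [0.4201, -0.0576, 0.1035]
ee_rot: [179.9, 0.0, -91.5]
contact_force: [-1.2, -0.7, -0.5]
width: 0.0852
finger_force: 0.0
```

Run:
```python
from h import *
st();print(go([421.5,-59,25],-91.1))
```

```text
('clock', np.float64(1.85)) ('joints', array([-1.885830e+01,  1.031730e+01, -3.051560e+01,  4.928560e+01,
        1.100000e-02, -1.073276e+02])) ('tool_pos', array([ 0.4201, -0.0576,  0.1035])) ('ee_rot', array([ 1.798902e+02,  4.580000e-02, -9.153070e+01])) ('contact_force', array([-1.1942, -0.6738, -0.4629])) ('moment', array([ 0.028 , -0.0093,  0.0233])) ('width', np.float64(0.0852)) ('finger_force', np.float64(0.0))
[ 1.100e-01  5.000e-02 -4.300e-01  1.410e+00 -1.620e+00  7.853e+01]
```

{"method": "arm_command", "body": {
  "targets": [
    [0,0,-0.4,1.4,-1.6,30,1],
    [0,0,-0.4,1.4,-1.6,60,1],
    [0,0,-0.4,1.4,-1.6,78,1],
    [0,0,-0.4,1.4,-1.6,78,1],
    [0,0,-0.4,1.4,-1.6,78,0.1],
    [0,0,-0.4,1.4,-1.6,78,0.1],
    [0,0,-0.4,1.4,-1.6,78,0],
    [0,0,-0.4,1.4,-1.6,78,0],
    [0,0,-0.4,1.4,-1.6,78,0],
    [0,0,-0.4,1.4,-1.6,78,0]
  ],
  "force": 110
}}

```text
clock: 3.1
tool_pos: [0.4227, -0.0596, 0.0263]
ee_rot: [-180.0, -0.0, -91.0]
contact_force: [-0.3, -0.3, 5.5]
width: 0.0186
finger_force: 107.1
```

Run:
```python
from h import *
st()
```

```text
('clock', np.float64(3.1)) ('joints', array([-1.898790e+01,  1.587270e+01, -3.779950e+01,  3.629790e+01,
        5.700000e-03, -1.079848e+02])) ('tool_pos', array([ 0.4227, -0.0596,  0.0263])) ('ee_rot', array([-1.799698e+02, -3.800000e-03, -9.100310e+01])) ('contact_force', array([-0.291 , -0.2981,  5.5035])) ('moment', array([ 0.1912, -0.0195, -0.0198])) ('width', np.float64(0.0186)) ('finger_force', np.float64(107.0587))
```

Gripped (18.6 mm wide, 107 N). Next I lift the lifter, swing it round and carry it to the front of the preheater.

{"method": "arm_command", "body": {
  "targets": [
    [0,0,0,0,0,-40,0],
    [0,0,10,-30,-1,-90,0],
    [0,0,20,-60,-1,-130,0],
    [0,0,30,-100,-2,-150,0],
    [0,0,40,-140,-3,-150,0],
    [0,0,50,-180,-4,-150,0],
    [0,0,60,-220,-5,-150,0],
    [0,0,70,-250,-6,-150,0],
    [0,0,80,-280,-6,-150,0],
    [0,0,90,-280,-6,-150,0]
  ]
}}

```text
clock: 4.35
tool_pos: [0.4328, 0.2218, 0.1755]
ee_rot: [-180.0, -0.1, 178.8]
contact_force: [-0.6, -0.3, -2.2]
width: 0.0184
finger_force: 108.5
```

Run:
```python
from h import *
st();print(go([433.8,220.7,120],173.5,2.5))
```

```text
('clock', np.float64(4.35)) ('joints', array([ 1.75198e+01,  1.28131e+01, -1.47811e+01,  6.24803e+01,
        1.18000e-02,  1.87208e+01])) ('tool_pos', array([0.4328, 0.2218, 0.1755])) ('ee_rot', array([-1.799872e+02, -7.440000e-02,  1.787990e+02])) ('contact_force', array([-0.579 , -0.2646, -2.2207])) ('moment', array([-0.0441,  0.1669,  0.0392])) ('width', np.float64(0.0184)) ('finger_force', np.float64(108.5467))
[-0.13  2.42  5.3  -1.06 -1.11 55.5 ]
```

{"method": "arm_command", "body": {
  "targets": [
    [0,1.2,2.6,-0.5,-0.5,20,0],
    [0,2.4,5.3,-1,-1,40,0],
    [0,2.4,5.3,-1,-1,55,0],
    [0,2.4,5.3,-1,-1,55,0]
  ]
}}

```text
clock: 4.85
tool_pos: [0.4335, 0.219, 0.1201]
ee_rot: [-179.8, -2.5, 173.7]
contact_force: [-0.4, 0.4, -1.9]
width: 0.0185
finger_force: 108.4
```

Run:
```python
from h import *
for n in("scene","top"): snap(n,1)
st()
U=np.array([.9936,-.1132]);W=np.array([.1132,.9936])
for n in("scene","top"):
    p,d=load(n,1);P=cloud(n,d);hsv=cv2.cvtColor(p,cv2.COLOR_RGB2HSV);H,S,V=[hsv[...,i].astype(int) for i in range(3)]
    X,Y,Z=P[...,0],P[...,1],P[...,2]
    m=(X>.46)&(X<.66)&(Y>.12)&(Y<.3)&(Z>.072)&(Z<.11)&(S<70)&(V>90)
    k,l,s,_=cv2.connectedComponentsWithStats(m.astype(np.uint8));i=1+np.argmax(s[1:,4]);m=l==i;q=P[m]*1000
    print(n,m.sum(),cv2.minAreaRect(q[:,:2].astype(np.float32)))
    u=q[:,:2]@U;v=q[:,:2]@W;print(" u",np.percentile(u,[1,50,99]),"v",np.percentile(v,[1,50,99]))
    for a in np.arange(490,572,8):
        t=(u>a)&(u<a+8)&(abs(v-np.median(v))<25);print("  %d z %.1f n%d"%(a+4,np.median(q[t,2]) if t.any() else 0,t.sum()),end='')
    b=(abs(X-.64)<.15)&(abs(Y-.19)<.15)&(Z<.06)&(Z>.03)&(V<60);print("\n glass z",np.median(Z[b]))
    cv2.imwrite(f"pics/{n}1.png",cv2.resize(p[60:300,100:420,::-1],(800,600),interpolation=cv2.INTER_CUBIC))
```

```text
('clock', np.float64(4.95)) ('joints', array([ 16.6955,  16.4196, -18.7626,  57.085 ,   0.8298,  22.9738])) ('tool_pos', array([0.4343, 0.2193, 0.1214])) ('ee_rot', array([-179.8785,   -2.4111,  173.7027])) ('contact_force', array([-1.009 , -0.8234, -1.7936])) ('moment', array([-0.025 ,  0.0952, -0.0102])) ('width', np.float64(0.0186)) ('finger_force', np.float64(108.3801))
scene 703 ((535.473388671875, 207.81771850585938), (70.81594848632812, 102.14812469482422), 84.92341613769531)
 u [462.02619467 510.92954972 556.64813345] v [232.87192456 263.71910194 301.16064413]
  494 z 92.9 n46  502 z 92.0 n45  510 z 91.8 n49  518 z 91.8 n44  526 z 91.2 n47  534 z 91.1 n42  542 z 90.5 n43  550 z 88.4 n45  558 z 87.9 n21  566 z 0.0 n0  574 z 0.0 n0
 glass z 0.05124166413401232
top 1144 ((539.3294677734375, 209.17404174804688), (68.19940185546875, 92.0976791381836), 84.10847473144531)
 u [467.33559972 517.32543747 557.42681175] v [235.2939555  264.07183991 301.2187198 ]
  494 z 92.9 n80  502 z 91.9 n86  510 z 92.4 n85  518 z 91.8 n87  526 z 91.8 n82  534 z 90.8 n87  542 z 90.4 n84  550 z 89.5 n83  558 z 88.3 n44  566 z 0.0 n0  574 z 0.0 n0
 glass z 0.05075463562758442
```

View pics/scene1.png

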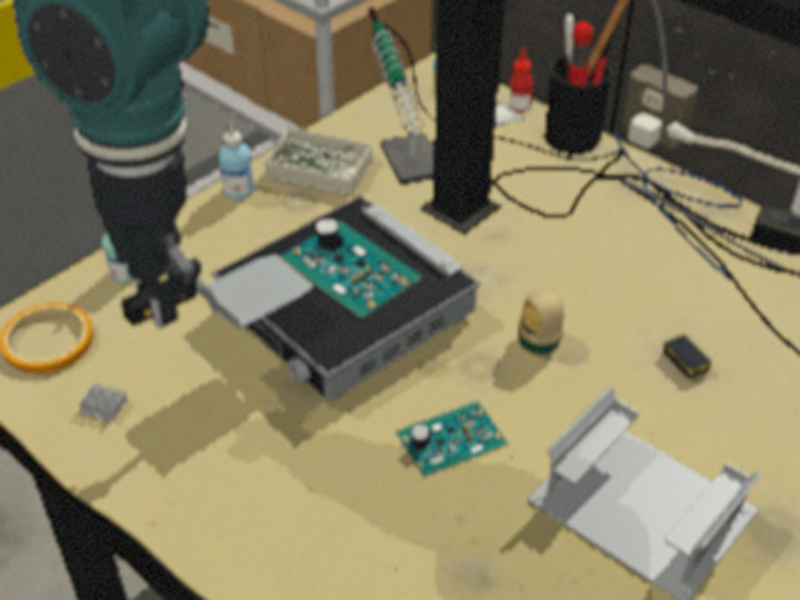

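The picture shows the lifter held nose-first above the front of the glass. Its blade is at (262,290), centred on the larger board at (355,268) and clear of the cap, bottle and tip cleaner. The measured blade slope equals my pitch, so the bend is close to zero. Next I lower the tip onto the glass, watching the force.

{"method": "arm_command", "body": {
  "targets": [
    [0,0,0.3,0,0,12,0],
    [0,0,0.3,0,0,24,0],
    [0,0,0.3,0,0,31,0],
    [0,0,0.3,0,0,34,0],
    [0,0,0.3,0,0,34,0],
    [0,0,0.3,0,0,34,0]
  ]
}}

```text
clock: 5.7
tool_pos: [0.4331, 0.2195, 0.0874]
ee_rot: [-179.9, -2.4, 173.4]
contact_force: [-0.6, 0.0, -1.9]
width: 0.0183
finger_force: 108.5
```

```bash
python3 -c "
from h import *
st()"
```

```text
('clock', np.float64(5.7)) ('joints', array([ 16.7507,  18.019 , -22.331 ,  51.8725,   0.8367,  23.3313])) ('tool_pos', array([0.4331, 0.2195, 0.0874])) ('ee_rot', array([-179.8876,   -2.372 ,  173.4009])) ('contact_force', array([-0.605 ,  0.028 , -1.8715])) ('moment', array([-0.017 ,  0.111 , -0.0263])) ('width', np.float64(0.0183)) ('finger_force', np.float64(108.4745))
```

{"method": "arm_command", "body": {
  "targets": [
    [0,0,0,0,0,1.5,0],
    [0,0,0,0,0,3,0],
    [0,0,0,0,0,3,0],
    [0,0,0,0,0,3,0]
  ]
}}

```text
clock: 6.2
tool_pos: [0.4328, 0.2195, 0.0842]
ee_rot: [-179.9, -2.4, 173.4]
contact_force: [0.4, 0.4, -2.7]
width: 0.0186
finger_force: 108.5
```

{"method": "arm_command", "body": {
  "targets": [
    [0,0,0,0,0,0.5,0],
    [0,0,0,0,0,1,0],
    [0,0,0,0,0,1,0],
    [0,0,0,0,0,1,0]
  ]
}}

```text
clock: 6.7
tool_pos: [0.4328, 0.2195, 0.0832]
ee_rot: [-179.9, -2.4, 173.4]
contact_force: [-0.1, 0.1, -1.8]
width: 0.0186
finger_force: 108.5
```

{"method": "arm_command", "body": {
  "targets": [
    [0,0,0,0,0,0.5,0],
    [0,0,0,0,0,1,0],
    [0,0,0,0,0,1,0],
    [0,0,0,0,0,1,0]
  ]
}}

```text
clock: 7.2
tool_pos: [0.4327, 0.2195, 0.0822]
ee_rot: [-179.9, -2.4, 173.4]
contact_force: [-2.0, -0.1, 0.4]
width: 0.0187
finger_force: 108.7
```

```bash
python3 -c "
from h import *
st()"
```

```text
('clock', np.float64(7.2)) ('joints', array([ 16.7596,  18.2883, -22.8516,  51.101 ,   0.8367,  23.34  ])) ('tool_pos', array([0.4327, 0.2195, 0.0822])) ('ee_rot', array([-179.88  ,   -2.3889,  173.4007])) ('contact_force', array([-1.9832, -0.1192,  0.3701])) ('moment', array([ 0.0093,  0.0671, -0.0265])) ('width', np.float64(0.0187)) ('finger_force', np.float64(108.6784))
```

Contact at about 2.5 N. The TCP height of 82.2 mm matches an unbent blade. Now I slide forward along the glass.

{"method": "arm_command", "body": {
  "targets": [
    [0,0,0,-6,0,-0.25,0],
    [0,0,0,-12,0,-0.5,0],
    [0,0,0,-18,0,-0.75,0],
    [0,0,0,-22,0,-0.92,0],
    [0,0,0,-26,0,-1.09,0],
    [0,0,0,-30,0,-1.26,0],
    [0,0,0,-34,0,-1.42,0],
    [0,0,0,-38,0,-1.59,0],
    [0,0,0,-42,0,-1.76,0],
    [0,0,0,-46,0,-1.93,0]
  ]
}}

```text
clock: 8.45
tool_pos: [0.4787, 0.2142, 0.0822]
ee_rot: [-179.9, -2.4, 173.4]
contact_force: [-2.9, 0.4, 1.2]
width: 0.0183
finger_force: 108.7
```

```bash
cat > b.py <<'E'
from h import *
import sys
k=sys.argv[1]
U=np.array([.9936,-.1132]);W=np.array([.1132,.9936])
st()
for n in("top","scene"):
    p,d=snap(n,k);P=cloud(n,d);hsv=cv2.cvtColor(p,cv2.COLOR_RGB2HSV);H,S,V=[hsv[...,i].astype(int) for i in range(3)]
    X,Y,Z=P[...,0],P[...,1],P[...,2]
    g=(H>70)&(H<100)&(S>100)&(X>.5)&(X<.8)&(Y>.1)&(Y<.3)&(Z>.04)&(Z<.075)
    g=cv2.morphologyEx(g.astype(np.uint8),cv2.MORPH_CLOSE,np.ones((7,7)))
    c=rect(n,g,.052);q=P[g>0];u=q[:,:2]@U*1000
    f=[round(float(np.median(q[(u>a)&(u<a+15),2]))*1000,1) for a in np.linspace(np.percentile(u,2),np.percentile(u,98)-15,4)]
    print(n,c,"u",c[0]@U,"v",c[0]@W,"z front->back",f)
E
python3 b.py 2
```

```text
('clock', np.float64(8.45)) ('joints', array([ 14.7764,  21.7135, -17.2816,  53.2809,   0.7585,  21.3554])) ('tool_pos', array([0.4787, 0.2142, 0.0822])) ('ee_rot', array([-179.8771,   -2.3959,  173.4034])) ('contact_force', array([-2.9415,  0.3784,  1.247 ])) ('moment', array([0.028 , 0.1186, 0.0067])) ('width', np.float64(0.0183)) ('finger_force', np.float64(108.7495))
top (array([655.4, 195.9]), array([126.8,  86.1]), 84.83, np.int32(1600)) u 629.02956 v 268.83752 z front->back [nan, nan, nan, nan]
scene (array([656.7, 197.2]), array([129.6,  85.6]), 85.25, np.int32(1005)) u 630.1740800000001 v 270.27636 z front->back [nan, nan, nan, nan]
  return _methods._mean(a, axis=axis, dtype=dtype,
  ret = ret.dtype.type(ret / rcount)
```

```bash
sed -i 's/q=P\[g>0\];/q=P[(g>0)\&(Z>0)];/' b.py
```

{"method": "arm_command", "body": {
  "targets": [
    [0,0,0,-5,0,-0.21,0],
    [0,0,0,-10,0,-0.42,0],
    [0,0,0,-15,0,-0.63,0],
    [0,0,0,-20,0,-0.84,0],
    [0,0,0,-25,0,-1.05,0],
    [0,0,0,-30,0,-1.26,0],
    [0,0,0,-35,0,-1.47,0],
    [0,0,0,-40,0,-1.68,0],
    [0,0,0,-45,0,-1.88,0],
    [0,0,0,-50,0,-2.09,0]
  ]
}}

```text
clock: 9.8
tool_pos: [0.5285, 0.2084, 0.0822]
ee_rot: [-179.9, -2.4, 173.4]
contact_force: [-2.3, -0.3, 1.0]
width: 0.0187
finger_force: 108.8
```

```bash
python3 b.py 3
python3 - <<'E'
from h import *
p,d=load("scene",3);cv2.imwrite("pics/s3.png",cv2.resize(p[120:240,170:330,::-1],(800,600),interpolation=cv2.INTER_CUBIC))
E
```

```text
('clock', np.float64(9.8)) ('joints', array([ 12.9523,  25.5331, -10.7142,  56.0529,   0.6861,  19.5374])) ('tool_pos', array([0.5285, 0.2084, 0.0822])) ('ee_rot', array([-179.8769,   -2.3971,  173.3986])) ('contact_force', array([-2.2854, -0.341 ,  0.9751])) ('moment', array([ 0.0618,  0.1578, -0.0178])) ('width', np.float64(0.0187)) ('finger_force', np.float64(108.7591))
top (array([674.3, 172.6]), array([83.5, 83.6]), 83.82, np.int32(1079)) u 650.44616 v 247.82612 z front->back [56.7, 55.8, 54.7, 53.5]
scene (array([677.1, 196.2]), array([130.7,  81.2]), 84.34, np.int32(914)) u 650.55672 v 271.59204 z front->back [57.2, 56.8, 55.7, 54.8]
```

View pics/s3.png

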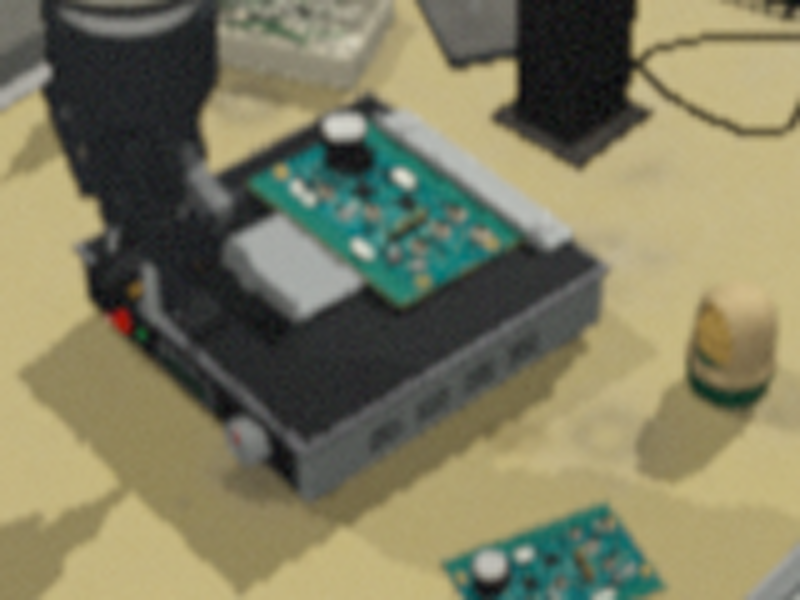

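The board is on the blade, crop (390,215), with its back edge against the stop (480,180) and its front edge riding up the blade (300,260). The contact forces are small, so I keep going.

{"method": "arm_command", "body": {
  "targets": [
    [0,0,0,-5,0,-0.21,0],
    [0,0,0,-10,0,-0.42,0],
    [0,0,0,-15,0,-0.63,0],
    [0,0,0,-20,0,-0.84,0],
    [0,0,0,-24,0,-1.0,0],
    [0,0,0,-28,0,-1.17,0],
    [0,0,0,-31,0,-1.3,0],
    [0,0,0,-33,0,-1.38,0],
    [0,0,0,-33,0,-1.38,0]
  ]
}}

```text
clock: 11.02
tool_pos: [0.5613, 0.2046, 0.0822]
ee_rot: [-179.9, -2.4, 173.4]
contact_force: [-0.3, -0.7, -0.3]
width: 0.0186
finger_force: 108.8
```

```bash
python3 b.py 4
```

```text
('clock', np.float64(11.025)) ('joints', array([11.9091, 28.1208, -6.0748, 58.0922,  0.6371, 18.4998])) ('tool_pos', array([0.5613, 0.2046, 0.0822])) ('ee_rot', array([-179.8779,   -2.3716,  173.3941])) ('contact_force', array([-0.31  , -0.7068, -0.3455])) ('moment', array([-0.0265, -0.1039, -0.0144])) ('width', np.float64(0.0186)) ('finger_force', np.float64(108.7505))
top (array([673.5, 161.2]), array([60.4, 83.8]), 83.82, np.int32(795)) u 650.94176 v 236.40852 z front->back [57.4, 57.2, 55.9, 55.2]
scene (array([678.8, 197. ]), array([128.5,  82.3]), 82.58, np.int32(851)) u 652.1552800000001 v 272.57936 z front->back [58.4, 57.9, 57.3, 55.9]
```

The board rests on the blade with its centre of mass well inside. Now I tilt the lifter level and lift straight up.

{"method": "arm_command", "body": {
  "targets": [
    [0,-0.8,0,0.6,0,-0.5,0],
    [0,-1.6,0,1.2,0,-1.5,0],
    [0,-2.4,0,1.8,0,-3,0],
    [0,-3,0,2.3,0,-6,0],
    [0,-3.4,0,2.7,0,-10,0],
    [0,-3.4,0,3,0,-15,0],
    [0,-3.4,0,3.5,0,-22,0],
    [0,-3.4,0,4,0,-30,0],
    [0,-3.4,0,4.5,0,-37,0],
    [0,-3.4,0,4.7,0,-40,0]
  ]
}}

```text
clock: 12.38
tool_pos: [0.5582, 0.2051, 0.1229]
ee_rot: [-179.9, 1.0, 173.4]
contact_force: [-0.6, 0.2, -3.5]
width: 0.0186
finger_force: 108.3
```

```bash
cat > b2.py <<'E'
from h import *
import sys
k=sys.argv[1];x0,x1,y0,y1,z0,z1=map(float,sys.argv[2:8])
st()
for n in("top","scene"):
    p,d=snap(n,k);P=cloud(n,d);hsv=cv2.cvtColor(p,cv2.COLOR_RGB2HSV);H,S,V=[hsv[...,i].astype(int) for i in range(3)]
    X,Y,Z=P[...,0],P[...,1],P[...,2]
    g=(H>70)&(H<100)&(S>100)&(X>x0)&(X<x1)&(Y>y0)&(Y<y1)&(Z>z0)&(Z<z1)
    q=P[g];c=np.linalg.lstsq(np.c_[q-q.mean(0),np.ones(len(q))][:,[0,1,3]],q[:,2],rcond=None)[0]
    g=cv2.morphologyEx(g.astype(np.uint8),cv2.MORPH_CLOSE,np.ones((7,7)))
    print(n,rect(n,g,c[2]-.001),"z",c[2],"slope deg",np.degrees(c[:2]))
E
python3 b2.py 5 .5 .8 .08 .32 .06 .14
```

```text
('clock', np.float64(12.375)) ('joints', array([12.5438, 24.1182, -6.1696, 58.7679, -0.4487, 19.1346])) ('tool_pos', array([0.5582, 0.2051, 0.1229])) ('ee_rot', array([-179.8856,    1.0392,  173.4065])) ('contact_force', array([-0.5593,  0.2054, -3.5063])) ('moment', array([-0.0267,  0.2917,  0.0223])) ('width', np.float64(0.0186)) ('finger_force', np.float64(108.2808))
top (array([670.5, 167.4]), array([70. , 86.5]), 88.61, np.int32(1024)) z 0.10300547119894587 slope deg [0.70668426 0.19082008]
scene (array([673.7, 192.7]), array([124.2,  81.1]), 82.15, np.int32(926)) z 0.10381758998071854 slope deg [1.13869006 0.05551366]
```

The board is lifted clear and level, with a slope of about 1° and +0.9 N of weight. I carry it smoothly towards the stand.

{"method": "arm_command", "body": {
  "targets": [
    [0,0,-0.2,0,-2,-3,0],
    [0,0,-0.6,0,-8,-7,0],
    [0,0,-1,-0.5,-18,-10,0],
    [0,0,-1.4,-1,-32,-12,0],
    [0,0,-1.8,-1.5,-50,-12,0],
    [0,0,-2.2,-2,-70,-12,0],
    [0,0,-2.6,-3,-92,-12,0],
    [0,0,-3,-4,-115,-12,0],
    [0,0,-3.4,-4.5,-139,-12,0],
    [0,0,-4,-5,-164,-12,0]
  ]
}}

```text
clock: 13.72
tool_pos: [0.5435, 0.0401, 0.1349]
ee_rot: [-179.8, 1.0, 177.4]
contact_force: [0.2, -0.3, -3.7]
width: 0.0187
finger_force: 108.2
```

{"method": "arm_command", "body": {
  "targets": [
    [0,0,-0.5,10,-24,0,0],
    [0,0,-1,10.5,-48,0,0],
    [0,0,-1.5,11,-72,0,0],
    [0,0,-2,11,-96,0,0],
    [0,0,-2.5,11,-119,0,0],
    [0,0,-3,11,-140,0,0],
    [0,0,-3.4,11,-159,0,0],
    [0,0,-3.8,11,-175,0,0],
    [0,0,-4,11,-187,0,0],
    [0,0,-4,11,-193,0,0]
  ]
}}

```text
clock: 14.98
tool_pos: [0.5241, -0.1514, 0.1352]
ee_rot: [-179.7, 1.0, -178.6]
contact_force: [-0.5, -0.1, -3.5]
width: 0.0186
finger_force: 108.2
```

```bash
python3 b2.py 6 .5 .8 -.28 0 .08 .16; python3 -c "
from h import *
print(go([525,-182,131],-178.6,-1))"
```

```text
('clock', np.float64(14.975)) ('joints', array([-24.7734,  19.0602, -12.3239,  57.6225,   0.1945, -26.1507])) ('tool_pos', array([ 0.5241, -0.1514,  0.1352])) ('ee_rot', array([-179.7367,    0.9774, -178.6187])) ('contact_force', array([-0.5401, -0.1498, -3.5303])) ('moment', array([0.0127, 0.31  , 0.0323])) ('width', np.float64(0.0186)) ('finger_force', np.float64(108.2213))
top (array([ 640.7, -145.8]), array([ 82. , 121.4]), 1.15, np.int32(2052)) z 0.11500807321760638 slope deg [0.93700576 0.00407928]
scene (array([ 640.2, -164.3]), array([83.2, 85.2]), 3.0, np.int32(812)) z 0.11574955033130371 slope deg [ 0.81888163 -0.32399662]
[-2.600e-01 -3.000e-02 -2.000e-02 -4.000e-02 -3.097e+01  4.340e+00]
```

{"method": "arm_command", "body": {
  "targets": [
    [0,0,0,0,-4,0,0],
    [0,0,0,0,-12,3,0],
    [0,0,0,0,-22,8,0],
    [0,0,0,0,-29,13,0],
    [0,0,0,0,-32,17,0],
    [0,0,0,0,-32,19,0],
    [0,0,0,0,-32,20,0],
    [0,0,0,0,-32,20,0],
    [0,0,0,0,-32,20,0]
  ]
}}

```text
clock: 16.2
tool_pos: [0.5254, -0.1827, 0.1155]
ee_rot: [-179.7, 1.0, -178.6]
contact_force: [-1.0, 0.8, -3.3]
width: 0.0182
finger_force: 108.2
```

```bash
python3 b2.py 7 .5 .8 -.28 0 .075 .16
python3 - <<'E'
from h import *
p,d=load("top",7);cv2.imwrite("pics/t7.png",cv2.resize(p[120:240,310:470,::-1],(800,600),interpolation=cv2.INTER_CUBIC))
E
```

```text
('clock', np.float64(16.2)) ('joints', array([-27.6939,  20.8461, -12.8252,  55.3345,   0.2467, -29.1076])) ('tool_pos', array([ 0.5254, -0.1827,  0.1155])) ('ee_rot', array([-179.7319,    0.9886, -178.5819])) ('contact_force', array([-0.9801,  0.8414, -3.3406])) ('moment', array([-0.0213,  0.3019, -0.0012])) ('width', np.float64(0.0182)) ('finger_force', np.float64(108.236))
top (array([ 642.2, -176.8]), array([ 82.1, 121.2]), 1.25, np.int32(1978)) z 0.09536029331256222 slope deg [0.80952638 0.14704313]
scene (array([ 641.3, -200. ]), array([81.3, 77.4]), 1.97, np.int32(747)) z 0.0962041971949975 slope deg [ 0.7585824 -0.078701 ]
```

View pics/t7.png

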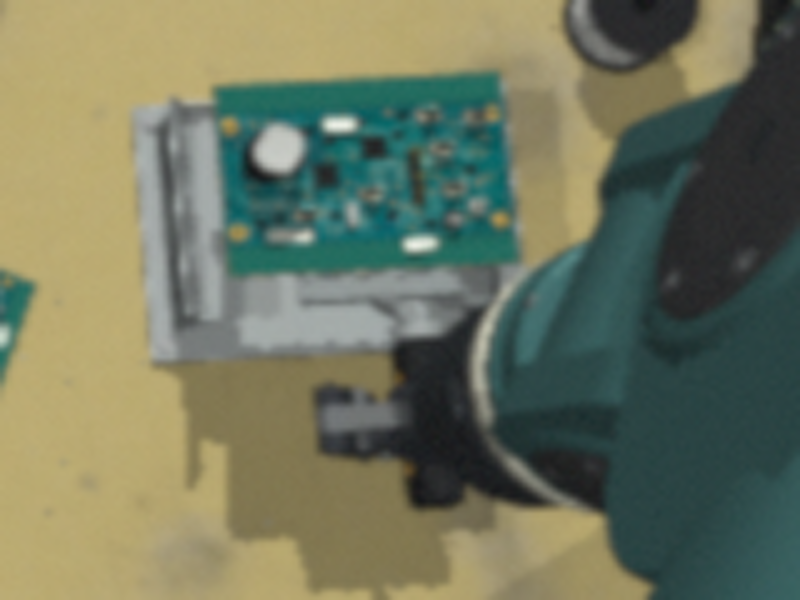

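The top view shows the board at (368,172), level over the stand. It looks shifted up in the image only because it is higher than the ledges. In measured coordinates it is centred: 642/-177 mm against the stand's 638/-178 mm. I back off 1.5 mm, level it, and lower it between the walls.

{"method": "arm_command", "body": {
  "targets": [
    [0,0.3,0,0.8,-0.5,2,0],
    [0,0.6,0,1.6,-0.5,6,0],
    [0,1,0,2,-0.5,11,0],
    [0,1,0,2.1,-0.5,17,0],
    [0,1,0,2.1,-0.5,23,0],
    [0,1,0,2.2,-0.5,28,0],
    [0,1,0,2.2,-0.5,32,0],
    [0,1,0,2.2,-0.5,35,0],
    [0,1,0,2.2,-0.5,36,0],
    [0,1,0,2.2,-0.5,36,0]
  ]
}}

```text
clock: 17.55
tool_pos: [0.5238, -0.1835, 0.0794]
ee_rot: [-179.7, -0.0, -178.6]
contact_force: [-0.3, 0.0, -3.7]
width: 0.0183
finger_force: 108.2
```

```bash
python3 b2.py 8 .5 .8 -.28 0 .045 .16
```

```text
('clock', np.float64(17.55)) ('joints', array([-27.594 ,  23.0324, -15.4818,  51.3727,  -0.2424, -28.9952])) ('tool_pos', array([ 0.5238, -0.1835,  0.0794])) ('ee_rot', array([-1.797331e+02, -1.860000e-02, -1.785991e+02])) ('contact_force', array([-0.2714,  0.015 , -3.6543])) ('moment', array([ 0.0168,  0.2562, -0.0065])) ('width', np.float64(0.0183)) ('finger_force', np.float64(108.2486))
top (array([ 640.6, -178.5]), array([ 83.4, 123.1]), 1.45, np.int32(1865)) z 0.05711139094696846 slope deg [-0.15876236  0.00712748]
scene (array([ 639.5, -201.6]), array([80.2, 77. ]), 1.62, np.int32(729)) z 0.05795438272868206 slope deg [-0.2870765  -0.13316087]
```

{"method": "arm_command", "body": {
  "targets": [
    [0,0,0,0,0.4,2.5,0],
    [0,0,0,0,0.6,5,0],
    [0,0,0,0,0.6,7,0],
    [0,0,0,0,0.6,8.2,0],
    [0,0,0,0,0.6,9.2,0],
    [0,0,0,0,0.6,10.2,0],
    [0,0,0,0,0.6,11.2,0],
    [0,0,0,0,0.6,12.2,0],
    [0,0,0,0,0.6,13.5,0],
    [0,0,0,0,0.6,14,0]
  ]
}}

```text
clock: 18.9
tool_pos: [0.5237, -0.1829, 0.0653]
ee_rot: [-179.7, -0.0, -178.6]
contact_force: [0.3, 0.3, -3.3]
width: 0.0187
finger_force: 108.3
```

```bash
python3 b2.py 9 .5 .8 -.28 0 .035 .16
```

```text
('clock', np.float64(18.9)) ('joints', array([-27.5444,  23.7548, -16.786 ,  49.3574,  -0.241 , -28.9489])) ('tool_pos', array([ 0.5237, -0.1829,  0.0653])) ('ee_rot', array([-1.797398e+02, -2.760000e-02, -1.785958e+02])) ('contact_force', array([ 0.3047,  0.3142, -3.2776])) ('moment', array([0.0436, 0.217 , 0.0011])) ('width', np.float64(0.0187)) ('finger_force', np.float64(108.2957))
top (array([ 640.5, -177. ]), array([ 83. , 121.1]), 1.34, np.int32(1784)) z 0.04788551935494379 slope deg [0.14646111 0.1187158 ]
scene (array([ 638.8, -200.9]), array([81.7, 76. ]), 3.17, np.int32(753)) z 0.049426877897117694 slope deg [-9.29157929  1.13893351]
```

The board is seated: its top is at 47 mm, it is level, and it sits at 640.5/-177. I lower the blade clear and withdraw it backwards.

{"method": "arm_command", "body": {
  "targets": [
    [0,0,0,0,0,3,0],
    [0,0,0,0,0,7,0],
    [0,0,0,0,0,10,0],
    [0,0,0,0,0,10,0],
    [0,0,0,5,0,10,0],
    [0,0,0,15,0,10,0],
    [0,0,0,30,0,10,0],
    [0,0,0,50,0,10,0],
    [0,0,0,72,0,10,0],
    [0,0,0,94,0,10,0]
  ]
}}

```text
clock: 20.25
tool_pos: [0.4281, -0.1851, 0.0555]
ee_rot: [-179.7, -0.0, -178.6]
contact_force: [-0.5, 0.5, -3.0]
width: 0.0183
finger_force: 108.3
```

{"method": "arm_command", "body": {
  "targets": [
    [0,0,0,14,0,0,0],
    [0,0,0,26,0,0,0],
    [0,0,0,30,0,0,0],
    [0,0,0,30,0,0,0]
  ]
}}

```text
clock: 20.75
tool_pos: [0.3999, -0.1862, 0.0555]
ee_rot: [-179.7, -0.0, -178.6]
contact_force: [-0.0, 0.1, -2.4]
width: 0.0185
finger_force: 108.3
```

```bash
python3 b2.py 10 .5 .8 -.28 0 .04 .16;  python3 - <<'E'
from h import *
print(go([421.5,-60,90],-91))
p,d=load("scene",10);cv2.imwrite("pics/s10.png",cv2.resize(p[180:360,200:440,::-1],(800,600),interpolation=cv2.INTER_CUBIC))
E
```

```text
('clock', np.float64(20.75)) ('joints', array([-35.4241,  14.7671, -33.3954,  41.6771,  -0.2203, -36.8177])) ('tool_pos', array([ 0.3999, -0.1862,  0.0555])) ('ee_rot', array([-1.797275e+02, -3.600000e-03, -1.786067e+02])) ('contact_force', array([-0.0074,  0.1102, -2.386 ])) ('moment', array([0.0379, 0.1947, 0.0361])) ('width', np.float64(0.0185)) ('finger_force', np.float64(108.3227))
top (array([ 640.5, -176.9]), array([ 82.5, 121.2]), 1.5, np.int32(1781)) z 0.04798367031924627 slope deg [0.06258492 0.17432624]
scene (array([ 639. , -187.1]), array([ 81.7, 102.2]), 2.47, np.int32(1292)) z 0.04865387529574722 slope deg [0.05309703 0.20970437]
[ -0.21  -0.21 -87.59 -24.38 125.44 -35.19]
```

View pics/s10.png

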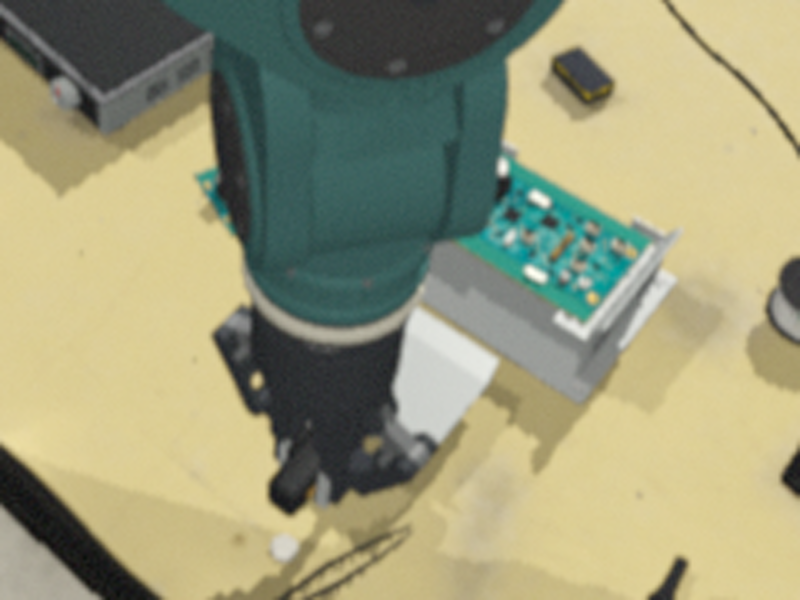

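The board sits flat on both ledges, crop (570,235), and the blade is out in front of the stand at (440,380). I take the lifter back to its clear place on the bench.

{"method": "arm_command", "body": {
  "targets": [
    [0,0,0,3,0,-30,0],
    [0,0,-8,3,5,-55,0],
    [0,0,-18,-3,20,-60,0],
    [0,0,-28,-8,40,-60,0],
    [0,0,-38,-12,60,-60,0],
    [0,0,-48,-16,80,-60,0],
    [0,0,-58,-20,100,-60,0],
    [0,0,-68,-24,120,-60,0],
    [0,0,-78,-24,125,-60,0],
    [0,0,-87.6,-24,125,-60,0]
  ]
}}

```text
clock: 22.1
tool_pos: [0.4211, -0.0596, 0.1148]
ee_rot: [180.0, -0.3, -90.6]
contact_force: [-0.1, -1.2, -2.3]
width: 0.0185
finger_force: 108.3
```

Run:
```python
from h import *
st();print(go([421.5,-60,26.3],-91))
```

```text
('clock', np.float64(22.1)) ('joints', array([ -18.8901,    9.6945,  -29.2949,   50.9306,   -0.2542, -108.2888])) ('tool_pos', array([ 0.4211, -0.0596,  0.1148])) ('ee_rot', array([179.9962,  -0.2665, -90.6014])) ('contact_force', array([-0.1089, -1.1964, -2.3437])) ('moment', array([-0.1791,  0.0195, -0.0102])) ('width', np.float64(0.0185)) ('finger_force', np.float64(108.2535))
[ 0.00e+00 -2.70e-01  4.00e-01 -4.00e-02 -3.60e-01  8.85e+01]
```

{"method": "arm_command", "body": {
  "targets": [
    [0,-0.27,0,0,0,25,0],
    [0,-0.27,0,0,0,50,0],
    [0,-0.27,0,0,0,70,0],
    [0,-0.27,0,0,0,80,0],
    [0,-0.27,0,0,0,85,0],
    [0,-0.27,0,0,0,87.5,0],
    [0,-0.27,0,0,0,88.5,0],
    [0,-0.27,0,0,0,88.5,0]
  ]
}}

```text
clock: 23.1
tool_pos: [0.421, -0.0607, 0.0267]
ee_rot: [-180.0, -0.0, -91.0]
contact_force: [0.0, -0.8, 0.1]
width: 0.0187
finger_force: 109.0
```

```bash
python3 -c "
from h import *
st()"
```

```text
('clock', np.float64(23.1)) ('joints', array([-1.921230e+01,  1.571140e+01, -3.796900e+01,  3.628050e+01,
        2.100000e-03, -1.082148e+02])) ('tool_pos', array([ 0.421 , -0.0607,  0.0267])) ('ee_rot', array([-1.799622e+02, -1.020000e-02, -9.099760e+01])) ('contact_force', array([ 0.0313, -0.7816,  0.0938])) ('moment', array([-0.1704,  0.0624,  0.0513])) ('width', np.float64(0.0187)) ('finger_force', np.float64(109.0037))
```

{"method": "arm_command", "body": {
  "targets": [
    [0,0,0,0,0,0.4,0],
    [0,0,0,0,0,0.4,0.3],
    [0,0,0,0,0,0.4,0.6],
    [0,0,0,0,0,0.4,1],
    [0,0,0,0,0,0.4,1],
    [0,0,0,0,0,0.4,1],
    [0,0,0,0,0,-15,1],
    [0,0,0,0,0,-45,1],
    [0,0,0,0,0,-90,1],
    [0,0,0,0,0,-140,1]
  ]
}}

```text
clock: 24.35
tool_pos: [0.4202, -0.0604, 0.1676]
ee_rot: [179.9, 0.0, -91.0]
contact_force: [1.2, -0.0, -0.7]
width: 0.0854
finger_force: 0.0
```

{"method": "arm_command", "body": {
  "targets": [
    [0,0,0,50,0,-30,1],
    [0,0,0,110,30,-40,1],
    [0,0,0,160,60,-50,1],
    [0,0,0,180,80,-50,1],
    [0,0,0,180,80,-50,1]
  ]
}}

```text
clock: 24.98
tool_pos: [0.3365, -0.2404, 0.2164]
ee_rot: [180.0, -0.0, -91.2]
contact_force: [0.2, 0.2, -0.2]
width: 0.0854
finger_force: 0.0
```

```bash
python3 b2.py 11 .5 .8 -.28 -.07 .04 .16;  python3 - <<'E'
from h import *
p,d=load("top",11);P=cloud("top",d);hsv=cv2.cvtColor(p,cv2.COLOR_RGB2HSV)
X,Y,Z=P[...,0],P[...,1],P[...,2]
bl=(X>.36)&(X<.48)&(Y>0)&(Y<.12)&(Z<.02)&(hsv[...,1]<60)&(hsv[...,2]>100)
for a in np.arange(.01,.1,.02):print(round(float(np.median(Z[bl&(Y>a)&(Y<a+.02)])),4),end=' ')
cv2.imwrite("pics/t11.png",cv2.resize(p[:,:,::-1],(800,600),interpolation=cv2.INTER_CUBIC))
E
```

```text
('clock', np.float64(24.975)) ('joints', array([-4.685350e+01,  4.493200e+00, -1.856420e+01,  6.694890e+01,
       -9.600000e-03, -1.356649e+02])) ('tool_pos', array([ 0.3365, -0.2404,  0.2164])) ('ee_rot', array([ 1.799887e+02, -2.100000e-03, -9.118860e+01])) ('contact_force', array([ 0.2319,  0.1903, -0.16  ])) ('moment', array([0.012 , 0.0033, 0.0171])) ('width', np.float64(0.0854)) ('finger_force', np.float64(0.0))
top (array([ 640.6, -176.9]), array([ 82.7, 121.3]), 1.5, np.int32(1782)) z 0.047847897635541876 slope deg [0.04634217 0.04467272]
scene (array([ 639.3, -185.4]), array([ 82.1, 106. ]), 2.02, np.int32(1241)) z 0.04868736779581658 slope deg [0.02911943 0.1445543 ]
0.0024 0.0026 0.0023 0.0015 -0.0006
```

View pics/t11.png

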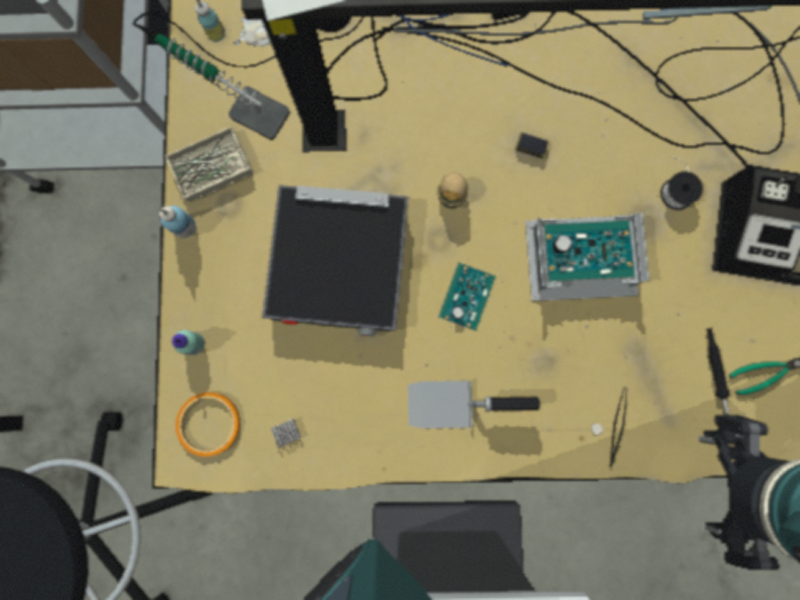

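The board sits flat in the stand at (590,252) and the preheater is empty. The lifter lies flat at (440,404)–(512,404), and everything else is where it was. The gripper touches nothing, so I hand in.

```bash
python3 -c "
from bench import r
print(r.close_job())"
```

```text
the job is handed in; nothing more can be done
None
```

The board is seated flat on the cooling stand's ledges and the lifter is back flat on the bench; nothing else was moved, and the job was handed in at about 25 s with no verdict returned.

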